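# Seat the cover plate, then hold the leg at its mark and shut its cam lever

## Task

On the pine display board, press the raised edge of the loose square plywood cover plate down until the plate lies level in its recess, then push the spring-loaded sliding leg out over the plate until its crosspiece lines up with the brass pointer. Holding the leg there, pinch its sliding cam lever fully shut against the thumb post (the lever must stay open until the leg is at the pointer) and keep hold: the spring would draw the leg back before a colleague pins it, so finish while still holding lever and leg like that. Do not disturb the ankle bone and the pair of ovaries beside the board.

Things in the scene. Friction and masses are not known exactly. Their poses are not given: they have to be found in the camera images.
- board: Fixed pine display board, 300 (x) x 150 (y) x 20 mm; place and yaw vary. Origin: centre of its underside, on the ledge; x = the way the leg slides out, away from the robot; z up. Recess for the cover 96 x 96 mm, 8 mm deep (floor 12 mm above the ledge), centred at x +78 mm, y 0. Guide strips beside the leg, tops 32 mm above the ledge.
- cover: Loose square plywood plate 90 x 90 x 8 mm, about 60 g, in the recess; origin: centre of its underside, axes nearly the board's. At the start its edge nearest the leg (-x) stands about 7 mm proud on a stiff catch under that edge, and blocks the leg. Some 5 N pushes the catch down 6 mm; it does not spring back. Level, its top is flush with the board, 20 mm above the ledge.
- cover_press (a point): Point on the cover's upper face on its middle line, 14 mm in from the raised edge (31 mm from the centre to the -x side): a good place to press, straight down. The leg's tip starts 33 mm short of the cover's edge.
- leg_slide (a joint): How far the wooden sliding leg is pushed out along board +x, m: 0 (home, start) to 0.095. A spring always draws it home (2 N at home, 5 to 6 N far out). A bar 160 x 28 x 10 mm, top 33.5 mm above the ledge, with an upright crosspiece 8 mm thick (x), 100 mm wide (y), 33.5 to 73.5 mm above the ledge; push on its near (-x) face with the fingers.
- leg: The sliding leg itself (see leg_slide), with crosspiece, thumb post and cam lever on it. Origin: underside of its tip, the +x end, on its middle line, 56 mm ahead of the crosspiece's middle; axes as the board's.
- leg_index (a point): Top of the crosspiece's right (board -y) end, mid-thickness, 73.5 mm above the ledge; moves with the leg. The leg is at its mark when this is level with the pointer tip along board x. The leg's middle line lies 50 mm from here towards board +y; the crosspiece's near face 4 mm behind (-x).
- pointer_tip (a point): Tip of the small flat brass pointer on the metal rule along the right (-y) edge of the board, 23 mm above the ledge; its place varies from run to run, 45 to 85 mm beyond the leg's index at home. It is a stiff clip 4 mm high that stays put unless pushed with over 30 N. x, y, z axes as the board's.
- thumb_post (a point): Wooden thumb post fixed on the leg against the crosspiece's near (-x) face, 24 (x) x 10 (y) x 40 mm, 33.5 to 73.5 mm above the ledge. This point: centre of its underside, 16 mm behind leg_index and 7 mm right (-y) of the leg's middle line; its outer face is 12 mm right of that line.
- cam: Upright steel tab of the cam lever, 24 (x) x 10 (y) mm, rounded top 75.5 mm above the ledge, facing the thumb post on the leg's left (+y); origin: centre of its foot. Outer face 26 mm left of the leg's middle line when open, 12 mm when shut (24 mm over tab and post). Fingers astride both, centred on that line just behind the crosspiece, can push the leg and then close on them.
- cam_slide (a joint): How far the cam lever has slid towards the thumb post, across the leg (board -y), m: 0 = open (start), 0.014 = fully shut, at its stop. About 4 N of friction; it stays where it is left.
- ovaries: Bystander: pair of red resin ovaries on a wooden base 50 x 90 mm, 66 mm high, to the left of the board. Origin under its centre.
- ankle: Bystander: cream plastic ankle bone, about 45 x 75 x 38 mm, to the right of the board. Origin under its centre.
Not all that is in view belongs to the job. What is shaped like the cover but purple is not meant.

How it is judged:
On the way, in this order (a step that is already met when the one before it is completed fails the run):
1. the cover plate lies level in its recess (angle between cover's own z axis and vertical below 0.03 rad and z of cover in the frame of board below 0.0145 m), for 0.2 s.
2. the leg is held at the pointer with the cam lever still open (x of leg_index in the frame of pointer_tip between -0.004 and 0.004 m and value of joint cam_slide below 0.004 m), for 0.2 s.
3. the cam lever is shut with the leg still at the pointer (x of leg_index in the frame of pointer_tip between -0.004 and 0.004 m and value of joint cam_slide above 0.0115 m), for 0.2 s.
At the end, for the whole second after the job is handed in: Cover level in its recess (tilt under 0.03 rad, underside under 2.5 mm off the floor); crosspiece middle within 4 mm of the pointer along the board and still; cam lever shut to within 2.5 mm; fingers still press the lever with over 3 N and the leg (lever included) with over 6 N (all of step 1 and all of step 3 and velocity of joint leg_slide between -0.01 and 0.01 m/s and contact force between the fingers and cam above 3 N and contact force between the fingers and leg above 6 N); the arm keeps its last pose, push and grip.
It fails at once if the cam lever is slid half shut while the leg is not at the pointer (value of joint cam_slide above 0.007 m and (x of leg_index in the frame of pointer_tip below -0.007 m or x of leg_index in the frame of pointer_tip above 0.007 m)).
It fails at once if the ankle bone or the ovary pair is pushed about or tipped (distance of any of ovaries, ankle from where it was at the start of the episode above 0.025 m or angle between any of ovaries, ankle's own z axis and vertical above 0.5 rad).
It also fails if it takes over 42 s, if anything falls off the work surface, if the arm or the gripper's body presses on something with over 40 N, if the wrist force passes 120 N, or if a joint passes its speed limit or range.

## Robot

A 6-joint arm with a two-finger parallel gripper is mounted at the origin on the work surface. World frame = base frame: x ahead of the robot, y to its left, z up, the work surface at z = 0. Lengths are in m, angles in rad, forces in N, time in s.
With the tool pointing down it reaches from about 0.275 to 0.75 m from the base axis. Payload 10.2 kg.
Tool frame: the origin (TCP) lies at the very end of the fingers, on their centre line; the grasp point (between the pads) lies 19 mm behind it (bot.hold_point_z is the distance from the TCP to the grasp point, in m); z points along the fingers, y is the line along which they close (so a half turn about z gives the same grasp; the last joint's range is limited). The gripper opens to 88 mm and grips with 3 to 60 N. Pads are 18 mm wide; open, the fingers measure 123 mm over their backs; the gripper's body (75 mm by 187 mm) begins 45 mm behind the grasp point.
Start: joints at [-1.516, 0.313, 1.498, -0, 1.331, -0.223], TCP at [0.144, -0.505, 0.239] pointing down, gripper open.
Joint ranges: [-2.94, 2.94], [-0.97, 2.17], [0.19, 2.56], [-1.23, 4.37], [0.02, 3.11], [-2.88, 2.88]. Speed limits (rad/s): [2.39, 2.39, 3.01, 3.14, 3.14, 3.14].

## Interface

Orientations are given as a unit quaternion [x, y, z, w].
In Python, from cell import bot gives the robot as it stands. Calls block until the motion is done:
- bot.reach(position, orientation): joint-space move of the TCP to a pose.
- bot.line_to(position, rate=0.15, ori=None, force_limit=None): straight line of the TCP; ori=None keeps the orientation; rate is the mean speed in m/s. With force_limit (N) it stops when the force on the tool has changed by that much, and returns True; else False.
- bot.move_j(angles): joint-space move.
- bot.gripper_open() and bot.close(effort=None): open the fingers fully, or close them until they stop; effort is the grip in N (None keeps the last).
- bot.sleep(seconds).
- bot.inverse_kinematics(position, orientation): joint angles nearest the present ones, or None.
- bot.get_obs(): the state.
- bot.camera(name): name is "side" or "top"; returns a dict with "image" (384x512x3 uint8, blue, green, red), "vertical_fov" (degrees; the focal length in pixels is half the picture's height over the tangent of half this angle, whatever the lens; pixels are square), "cx", "cy" (the principal point, pixels), "view" (4x4, takes a point from world to camera coordinates). Camera axes: x right, y up, looking along -z (the intrinsics and any distortion apply to the point x, -y, -z); pixel columns grow to the right and rows downward; lengths in m; the calibration is good to about 2 mm. A picture is of the moment at which its call begins. There is no depth.
A pose or a line that the arm cannot do raises bot.IKError and nothing moves.
- bot.sign_off(): hands the job in; it is judged then, once.
Trained networks look in the newest picture that a camera, given by its name, has taken for a name from the list of things; names that differ only in an ending like _2 or _b are one class to them, and where a whole thing is asked for, a point or a joint stands for the part that bears it (a point fixed in the world has none). Each returns a list of dicts, best first, with "score" (0 to 1); they miss things now and then, are a little off and sometimes report something else, mostly with a low value. They report only what shows in the picture. A call takes as long as a camera call. They do not tell look-alikes from the thing itself.
- bot.silhouettes(camera, thing): "region" (384x512 bool, what is visible of it) and "point" ([column, row] in pixels, amid what is visible of it).
- bot.spot_point(camera, thing): "point" ([column, row] in pixels: a listed point, or the origin of a listed thing).
The state is a dict: "t": time; "joint_pos": joint angles; "dq": joint speeds; "joint_efforts": joint torques, N m; "ee_pos": TCP position; "tcp_rot": TCP orientation; "wrist_force": force on the tool from outside, world axes, zero at the start; "ft_torque": the same for the moment, N m; "grip_width": finger opening in m; "grip_force": force on a finger pad.
Only numpy, scipy, OpenCV 4.12 (cv2) and the standard library are available. Lean on these libraries where they do the work, as an engineer would, in place of code of your own. Each camera call takes 0.05 s, during which the arm holds its last target. There are 200 camera calls.

## Working session

There is one attempt and no reset: what is moved stays moved. The work goes in short steps, each a Python script; the robot and the scene stay as the last script left them, time stands still between calls to the robot, and variables do not carry over. Pictures are saved under pics/ and viewed, at most 10 in all, crops included, and the job is handed in when it is done.

```bash
ls; mkdir -p pics; cat > h.py <<'E'
import numpy as np, cv2
from cell import bot
def cam(n):
    c=bot.camera(n); return c
def f_(c): return c["image"].shape[0]/2/np.tan(np.radians(c["vertical_fov"])/2)
def ray(c,p):
    f=f_(c); d=np.array([(p[0]-c["cx"])/f,-(p[1]-c["cy"])/f,-1.0])
    V=np.array(c["view"]); R=V[:3,:3]; return -R.T@V[:3,3], R.T@d
def atz(c,p,z):
    o,d=ray(c,p); return o+d*(z-o[2])/d[2]
def proj(c,P):
    V=np.array(c["view"]); q=V[:3,:3]@np.asarray(P)+V[:3,3]; f=f_(c)
    return np.array([c["cx"]+f*q[0]/-q[2], c["cy"]-f*q[1]/-q[2]])
def tri(c1,p1,c2,p2):
    o1,d1=ray(c1,p1);o2,d2=ray(c2,p2)
    A=np.stack([d1,-d2],1); s=np.linalg.lstsq(A,o2-o1,rcond=None)[0]
    a=o1+s[0]*d1;b=o2+s[1]*d2; return (a+b)/2, np.linalg.norm(a-b)
E
python3 - <<'E'
from h import *
C={n:cam(n) for n in("side","top")}
for n,c in C.items():
    cv2.imwrite(f"pics/{n}0.png",c["image"]); print(n,{k:(np.round(v,3).tolist() if k!='image' else 0) for k,v in c.items()})
    for t in "board cover cover_press leg leg_index pointer_tip thumb_post cam ovaries ankle".split():
        print(n,t,[(np.round(r["point"],1).tolist(),round(r["score"],2)) for r in bot.spot_point(n,t)[:4]])
print(bot.get_obs())
E
```

```text
pics
side {'image': 0, 'vertical_fov': 55.789, 'cx': 258.134, 'cy': 190.934, 'view': [[-0.989, -0.147, -0.002, 0.566], [0.086, -0.593, 0.8, -0.092], [-0.119, 0.792, 0.599, -0.834], [0.0, 0.0, 0.0, 1.0]]}
side board [([268.7, 203.2], 0.65)]
side cover [([315.2, 282.5], 0.7), ([201.3, 262.1], 0.64), ([233.2, 193.5], 0.58)]
side cover_press [([185.9, 265.6], 0.79), ([311.8, 289.8], 0.76), ([234.3, 156.6], 0.7), ([246.1, 194.1], 0.58)]
side leg [([271.4, 195.2], 0.97), ([260.3, 172.2], 0.19)]
side leg_index [([296.8, 174.6], 0.61), ([264.5, 196.4], 0.2)]
side pointer_tip [([266.7, 183.9], 0.41)]
side thumb_post [([294.8, 196.9], 0.97)]
side cam [([293.1, 206.9], 0.45)]
side ovaries [([257.4, 240.6], 0.57)]
side ankle [([264.7, 172.1], 0.77)]
top {'image': 0, 'vertical_fov': 56.985, 'cx': 256.16, 'cy': 190.115, 'view': [[-0.018, -1.0, -0.013, 0.04], [0.991, -0.02, 0.129, -0.562], [-0.13, -0.011, 0.991, -0.731], [0.0, 0.0, 0.0, 1.0]]}
top board [([277.7, 195.7], 0.82)]
top cover [([175.0, 255.8], 0.94), ([180.3, 147.4], 0.74), ([217.1, 197.3], 0.68), ([377.2, 131.2], 0.62)]
top cover_press
[... 377 characters left out ...]
2)]
{'t': 1.1, 'joint_pos': array([-1.51640111e+00,  3.12877002e-01,  1.49772071e+00,  1.85682044e-05,
        1.33095799e+00, -2.23398790e-01]), 'dq': array([ 0.00073307, -0.00027534, -0.00063359, -0.00030797, -0.00086752,
        0.00119964]), 'joint_efforts': array([-3.96664263e-04, -4.02116275e+01, -2.52419275e+01,  6.93929172e-02,
        3.18780087e-02, -1.01208919e-06]), 'ee_pos': array([ 0.14396712, -0.50488358,  0.23872414]), 'tcp_rot': array([9.90369614e-01, 1.38448643e-01, 7.42672908e-06, 1.91723337e-05]), 'wrist_force': array([-0.49273732, -0.48410677, -0.33852915]), 'ft_torque': array([-0.03493128, -0.00432547, -0.04185389]), 'grip_force': 0.0, 'grip_width': 0.08795570850418974}
```

View pics/top0.png

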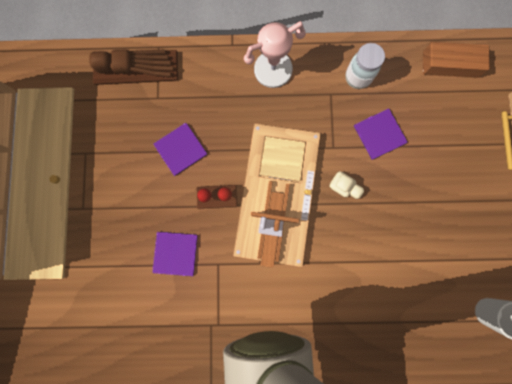

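View pics/side0.png

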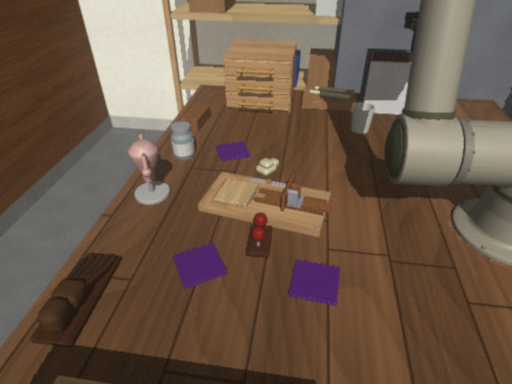

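The top view shows the pine board centred near (278,196), with the leg's crosspiece at (275,216) and the pointer somewhere on the rule near (305,195). The ovaries are at (215,195) and the ankle at (347,185). Things that could be taken for the cover are the pale plate in the recess (283,158) and the purple squares at (180,149), (175,254) and (381,133). I choose the pale plate and will check it in a close crop.

```bash
python3 - <<'E'
from h import *
c=cam("top"); im=c["image"]
cv2.imwrite("pics/topc.png",cv2.resize(im[118:273,225:345],None,fx=3.87,fy=3.87,interpolation=cv2.INTER_CUBIC))
s=cam("side");cv2.imwrite("pics/sidec.png",cv2.resize(s["image"][145:260,190:340],None,fx=5,fy=5,interpolation=cv2.INTER_CUBIC))
for n in("top","side"):
    for t in("board","ovaries","ankle","cover","leg","pointer_tip","cam"):
        for r in bot.silhouettes(n,t)[:3]:
            m=r["region"].astype(np.uint8); cs,_=cv2.findContours(m,0,2)
            k=max(cs,key=cv2.contourArea); a=cv2.approxPolyDP(k,3,True)[:,0].tolist()
            print(n,t,round(r["score"],2),int(m.sum()),np.round(r["point"]).tolist(),a if t=="board" else cv2.boundingRect(k))
for n,cc in(("top",c),("side",s)):
  for t in ("pointer_tip","leg_index","thumb_post"):
    print(n,t,[(np.round(r["point"],1).tolist(),round(r["score"],2)) for r in bot.spot_point(n,t)[:3]])
E
```

```text
top board 0.74 1562 [283.0, 160.0] [[267, 138], [261, 174], [299, 180], [303, 143]]
top board 0.57 7794 [273.0, 207.0] [[255, 124], [234, 256], [258, 261], [266, 267], [275, 263], [302, 266], [319, 134]]
top ovaries 0.94 874 [215.0, 194.0] (197, 185, 41, 24)
top ankle 0.69 580 [348.0, 188.0] (330, 173, 35, 26)
top ankle 0.5 1368 [270.0, 225.0] (251, 192, 48, 76)
top cover 0.93 1678 [173.0, 256.0] (153, 232, 44, 44)
top cover 0.86 1458 [177.0, 150.0] (155, 124, 51, 51)
top cover 0.66 1518 [379.0, 133.0] (355, 110, 52, 49)
top leg 0.83 1326 [269.0, 225.0] (251, 192, 48, 76)
top pointer_tip 0.6 1314 [273.0, 228.0] (251, 192, 48, 76)
top cam 0.64 66 [264.0, 227.0] (260, 218, 8, 12)
side board 0.79 4636 [280.0, 202.0] [[198, 203], [199, 210], [250, 221], [261, 211], [269, 225], [318, 235], [331, 206], [331, 194], [297, 183], [294, 173], [287, 182], [223, 172]]
side ovaries 0.66 874 [260.0, 238.0] (246, 212, 27, 45)
side ankle 0.87 270 [266.0, 167.0] (257, 158, 22, 17)
side cover 0.91 1474 [203.0, 264.0] (174, 243, 52, 44)
side cover 0.89 1852 [316.0, 282.0] (289, 259, 52, 47)
side cover 0.85 837 [234.0, 192.0] (214, 179, 44, 27)
side leg 0.95 876 [296.0, 202.0] (265, 173, 67, 40)
side cam 0.7 151 [293.0, 199.0] (288, 189, 11, 16)
top pointer_tip [([299.4, 191.0], 0.36)]
top leg_index []
top thumb_post [([274.2, 223.2], 0.76), ([280.3, 172.8], 0.64)]
side pointer_tip [([264.5, 181.2], 0.56)]
side leg_index [([293.2, 172.9], 0.75), ([259.9, 244.7], 0.67)]
side thumb_post [([296.3, 198.1], 0.82)]
```

View pics/topc.png

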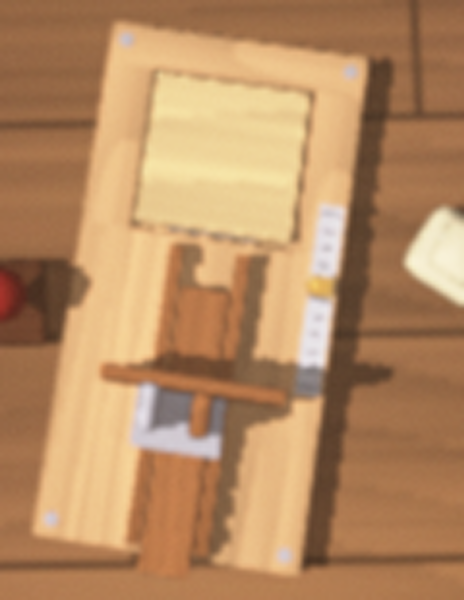

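View pics/sidec.png

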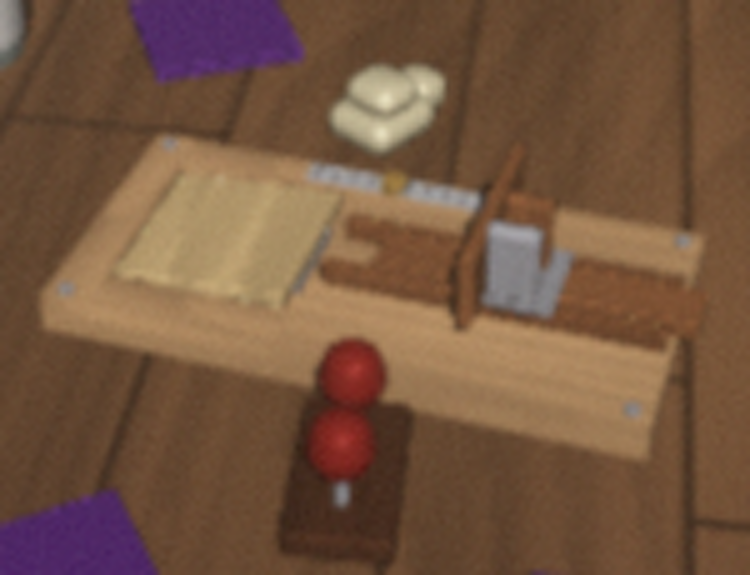

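The close crop confirms the choice. The pale plate in the recess has its near edge raised over grey catch metal, at about (282,158) in full pixels. The brass pointer is near (307.5,192), and the crosspiece's right end is near (299,220). Next I fit the board pose from the corners in both views.

```bash
cat > fit.py <<'E'
from h import *
from scipy.optimize import least_squares
c=cam("top"); s=cam("side")
T=lambda u,v:((u+.5)/3.87-.5+225,(v+.5)/3.87-.5+118)
S=lambda u,v:((u+.5)/5-.5+190,(v+.5)/5-.5+145)
O=[(c,T(115,22),(150,75,20)),(c,T(368,62),(150,-75,20)),(c,T(299,573),(-150,-75,20)),(c,T(34,535),(-150,75,20)),
(s,S(44,295),(150,75,20)),(s,S(165,136),(150,-75,20)),(s,S(705,235),(-150,-75,20)),(s,S(655,425),(-150,75,20)),(s,S(44,325),(150,75,0)),(s,S(648,460),(-150,75,0)),
(c,T(288,398),(-56,-50,73.5)),(c,T(103,372),(-56,50,73.5))]
def W(p,q):
    q=np.array(q)/1000; a=p[3]; return np.array([p[0]+q[0]*np.cos(a)-q[1]*np.sin(a),p[1]+q[0]*np.sin(a)+q[1]*np.cos(a),p[2]+q[2]])
if __name__=="__main__":
    r=lambda p:np.concatenate([proj(k,W(p,q))-u for k,u,q in O])
    f=least_squares(r,[.55,0,0,-.15],loss="soft_l1"); p=f.x; print(p); print(np.round(r(p).reshape(-1,2),1).tolist())
    def inv(P): d=P-p[:3]; a=p[3]; return np.round(1000*np.array([d[0]*np.cos(a)+d[1]*np.sin(a),-d[0]*np.sin(a)+d[1]*np.cos(a),d[2]]),1)
    print("pointer top",inv(atz(c,T(320,287),p[2]+.023)),"side",inv(atz(s,S(396,183),p[2]+.023)))
    print("tri",[inv(x) if np.ndim(x) else x for x in tri(c,T(320,287),s,S(396,183))])
    print("cover far/near edge",[inv(atz(c,T(*u),p[2]+z)) for u,z in(((155,70),.02),((313,93),.02),((295,243),.027),((132,222),.027))])
    P=[inv(atz(c,u,p[2]+.02)) for u in [bot.spot_point("top",t)[0]["point"] for t in("ovaries","ankle") if bot.spot_point("top",t)]]; print(P)
    np.save("p.npy",p)
E
python3 fit.py
```

```text
[ 5.56411398e-01 -1.85222382e-02  3.44623302e-04 -1.70396092e-01]
[[0.1, 0.5], [0.4, -0.4], [0.3, 1.4], [0.0, 0.5], [-0.8, 0.2], [-1.0, -0.6], [0.1, -0.1], [-0.7, 0.4], [0.0, 0.5], [-0.2, -0.1], [0.2, 0.5], [-0.5, -0.2]]
pointer top [ 13.2 -63.9  23. ] side [ 11.6 -65.6  23. ]
tri [array([ 12. , -63.9,  24.2]), np.float64(0.0019069971130124498)]
cover far/near edge [array([125.9,  48. ,  20. ]), array([125.8, -45.1,  20. ]), array([ 35.5, -46. ,  27. ]), array([33.6, 47.5, 27. ])]
[array([-25.8, 143.3,  20. ]), array([  35.7, -140.5,   20. ])]
```

The fit is good to about 1 px, with the ledge at z ≈ 0 and the pointer at board x ≈ 12.5 mm, which means about 68 mm of travel and is within its stated range. Next I press the cover.

```bash
cat >> h.py <<'E'
from scipy.spatial.transform import Rotation as Ro
try: p=np.load("p.npy")
except Exception: p=None
def W(x,y,z):
    a=p[3];x,y,z=x/1e3,y/1e3,z/1e3
    return np.array([p[0]+x*np.cos(a)-y*np.sin(a),p[1]+x*np.sin(a)+y*np.cos(a),p[2]+z])
def inB(P):
    d=np.asarray(P)-p[:3];a=p[3];return np.round(1000*np.array([d[0]*np.cos(a)+d[1]*np.sin(a),-d[0]*np.sin(a)+d[1]*np.cos(a),d[2]]),1)
def down():
    best=None
    for k in(0,np.pi):
        q=(Ro.from_euler("z",p[3]+k)*Ro.from_euler("x",np.pi)).as_quat()
        j=bot.inverse_kinematics(W(-90,0,150),q)
        if j is not None and(best is None or abs(j[5])<best[0]): best=(abs(j[5]),q)
    return best[1]
def st(m=""):
    o=bot.get_obs(); print(m,"t",round(o["t"],2),"B",inB(o["ee_pos"]),"F",np.round(o["wrist_force"],1),"w",round(o["grip_width"],4),"g",round(float(o["grip_force"]),1))
E
python3 - <<'E'
from h import *
q=down(); print(q)
bot.close(20)
bot.reach(W(47,0,150),q); st()
bot.line_to(W(47,0,40),rate=.15); st("above")
h=bot.line_to(W(47,0,17),rate=.02,force_limit=18); st(h)
bot.sleep(.2); st()
bot.line_to(W(47,0,60),rate=.15); st()
s=cam("side"); cv2.imwrite("pics/s1.png",cv2.resize(s["image"][145:240,190:340],None,fx=5,fy=5,interpolation=cv2.INTER_CUBIC))
E
```

```text
[ 9.96372841e-01 -8.50950122e-02 -5.21056671e-18  6.10102405e-17]
 t 6.17 B [ 47.1  -0.8 150.1] F [-0.5 -0.2  0.3] w 0.0007 g 0.0
above t 7.06 B [47.6 -0.1 41. ] F [-0.1 -0.2 -0.7] w 0.0009 g 0.0
True t 8.0 B [46.8  0.1 20.1] F [-1.7  0.5  5.2] w 0.0008 g 2.5
 t 8.2 B [46.8  0.  20.1] F [-2.   0.3  5.8] w 0.0008 g 2.6
 t 8.62 B [46.9 -0.  59.6] F [-0.5 -0.1 -0.8] w 0.0007 g 0.0
```

View pics/s1.png

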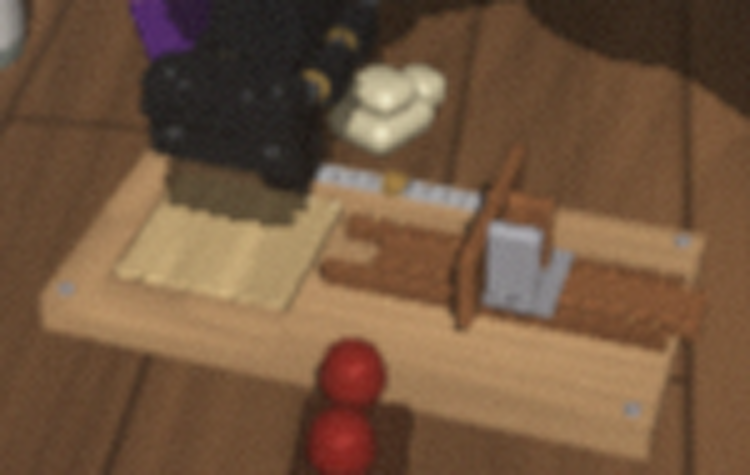

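The side crop shows the cover flush: no grey catch is visible at its near edge (310,250), and the fingers bottomed at 20.1 mm, which is the level height. Now I straddle the tab and post and push the leg most of the way.

```bash
python3 - <<'E'
from h import *
q=down()
bot.line_to(W(47,0,125),rate=.25)
bot.gripper_open()
bot.line_to(W(-92,0,125),rate=.25)
bot.line_to(W(-92,0,44),rate=.15); st("down")
h=bot.line_to(W(-60,0,44),rate=.05,force_limit=2); st(h)
h=bot.line_to(W(-10,0,44),rate=.06,force_limit=20); st(h)
c=cam("top");s=cam("side"); cv2.imwrite("pics/t2.png",c["image"]);cv2.imwrite("pics/s2.png",s["image"])
a=cv2.resize(c["image"][125:230,240:330],None,fx=4,fy=4,interpolation=cv2.INTER_CUBIC)
b=cv2.resize(s["image"][145:230,220:320],None,fx=4,fy=4,interpolation=cv2.INTER_CUBIC)
o=np.zeros((420,760,3),np.uint8); o[:420,:360]=a; o[:340,360:]=b; cv2.imwrite("pics/m2.png",o)
for n,k in(("top",c),("side",s)):
  for t,z in(("leg_index",73.5),("pointer_tip",23)):
    for r in bot.spot_point(n,t)[:2]: print(n,t,round(r["score"],2),np.round(r["point"],1),inB(atz(k,r["point"],p[2]+z/1e3)))
E
```

```text
down t 11.8 B [-91.3  -0.1  44.4] F [ 0.1 -0.9  1.2] w 0.088 g 0.0
True t 12.31 B [-67.2  -0.1  44. ] F [-0.2 -1.   0.2] w 0.0882 g 0.4
False t 13.43 B [-10.2   0.   43.9] F [-3.6  0.2 -1.9] w 0.0881 g 1.6
side leg_index 0.63 [267.8 202.7] [-30.1  82.2  73.5]
side leg_index 0.23 [246.1 195.2] [24.6 71.4 73.5]
```

View pics/m2.png

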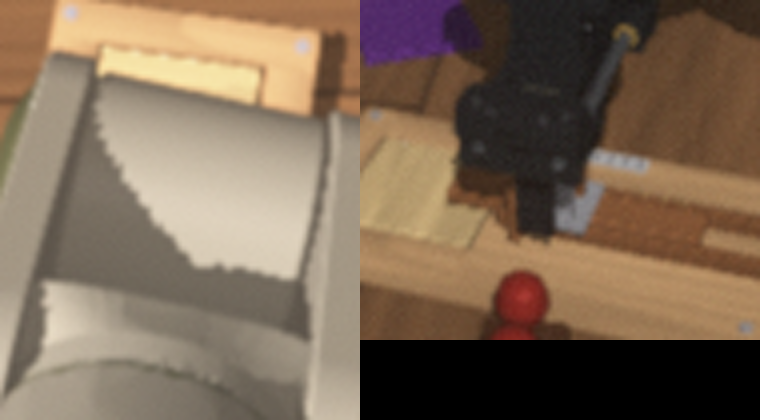

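The top view is blocked by the arm. In the side view the leg's tip lies over the cover near (450,200) in the crop, and the crosspiece's left end shows just left of the finger near (513,230). I'll overlay predicted outlines to calibrate the slide.

```bash
python3 - <<'E'
from h import *
s=cam("side"); x0,y0,w,hh,k=236,172,44,40,9
cr=cv2.resize(s["image"][y0:y0+hh,x0:x0+w],None,fx=k,fy=k,interpolation=cv2.INTER_CUBIC); ov=cr.copy()
st()
for mid,col in((0,(0,0,255)),(2.8,(0,255,0)),(5.6,(255,0,0))):
    for L in([(mid+4,50,33.5),(mid+4,50,73.5)],[(mid+56,-14,33.5),(mid+56,14,33.5),(mid+56,14,23.5)],[(mid+4,50,33.5),(mid+4,14,33.5)]):
        pts=np.array([(proj(s,W(*q))-[x0,y0]+.5)*k for q in L]).round().astype(int); cv2.polylines(ov,[pts],False,col,1)
cv2.imwrite("pics/ov.png",np.hstack([cr,ov]))
E
```

```text
t 13.78 B [-10.2  -0.   43.9] F [-3.9  0.  -2. ] w 0.0881 g 1.8
```

View pics/ov.png

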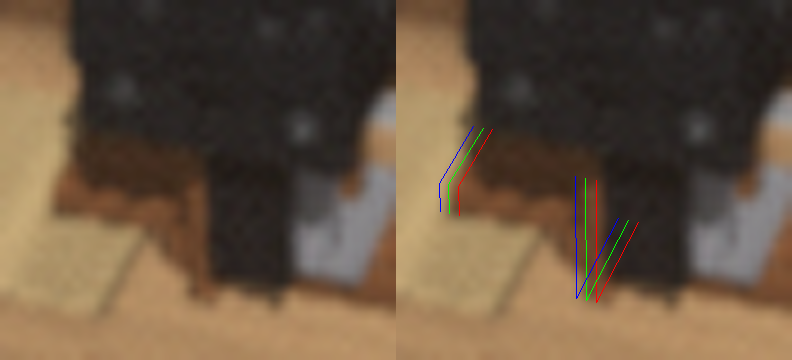

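The tip edge and the crosspiece edge both match the middle being at TCP + 12 to 13 mm. So TCP x ≈ −0.2 puts the crosspiece at the pointer (12.4).

```bash
python3 - <<'E'
from h import *
h=bot.line_to(W(-0.2,0,44),rate=.03,force_limit=20); st(h)
bot.sleep(.5); st("at mark")
s=cam("side"); x0,y0,w,hh,k=225,165,55,45,7
def ovl(s):
    cr=cv2.resize(s["image"][y0:y0+hh,x0:x0+w],None,fx=k,fy=k,interpolation=cv2.INTER_CUBIC)
    ov=cr.copy()
    for mid,col in((8.4,(0,0,255)),(12.4,(0,255,0)),(16.4,(255,0,0))):
        for L in([(mid+4,50,33.5),(mid+4,50,73.5)],[(mid+56,-14,33.5),(mid+56,14,33.5),(mid+56,14,23.5)]):
            pts=np.array([(proj(s,W(*q))-[x0,y0]+.5)*k for q in L]).round().astype(int); cv2.polylines(ov,[pts],False,col,1)
    return np.hstack([cr,ov])
cv2.imwrite("pics/ov2.png",ovl(s))
E
```

```text
False t 14.26 B [-0.2 -0.  43.9] F [-3.5  1.  -2.1] w 0.0879 g 1.8
at mark t 14.76 B [-0.3  0.  44. ] F [-4.2 -0.4 -4.1] w 0.0884 g 2.0
```

View pics/ov2.png

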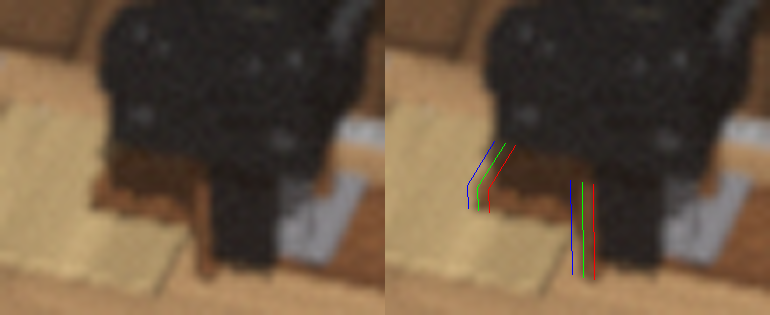

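The tip edge (95 in the left panel) and the crosspiece edge (196) fall on the green 12.4 mm outline, so the leg is at its mark with the lever still open. Closing now.

```bash
python3 - <<'E'
from h import *
bot.close(25); st("closed"); bot.sleep(.6); st("held")
s=cam("side"); x0,y0,w,hh,k=225,165,55,45,7
cr=cv2.resize(s["image"][y0:y0+hh,x0:x0+w],None,fx=k,fy=k,interpolation=cv2.INTER_CUBIC);ov=cr.copy()
for mid,col in((8.4,(0,0,255)),(12.4,(0,255,0)),(16.4,(255,0,0))):
    for L in([(mid+4,50,33.5),(mid+4,50,73.5)],[(mid+56,-14,33.5),(mid+56,14,33.5),(mid+56,14,23.5)]):
        pts=np.array([(proj(s,W(*q))-[x0,y0]+.5)*k for q in L]).round().astype(int); cv2.polylines(ov,[pts],False,col,1)
cv2.imwrite("pics/ov3.png",np.hstack([cr,ov]))
E
```

```text
closed t 15.8 B [-0.2  2.1 44.3] F [-2.3 12.3  0.9] w 0.0236 g 26.3
held t 16.4 B [-0.2  2.1 44.3] F [-1.1 12.3 -0.3] w 0.0236 g 26.3
```

View pics/ov3.png

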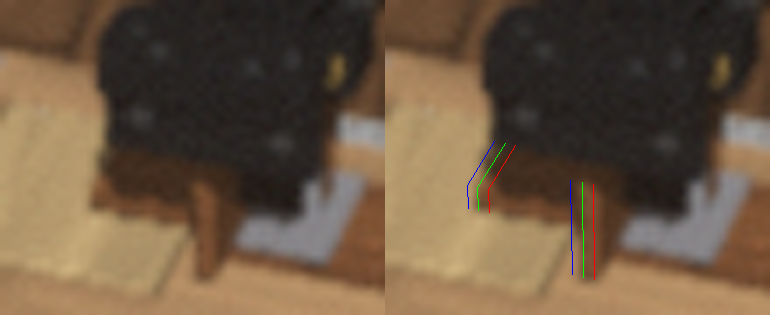

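The leg hasn't moved (tip edge still on the 12.4 mm outline). The opening of 23.6 mm matches the 24 mm over a shut tab and post, and the grip is 26 N. Handing in.

```bash
python3 -c "
from cell import bot
print(bot.sign_off())"
```

```text
the job is handed in; nothing more can be done
None
```

I handed the job in with the cover pressed level, the leg within about 1–2 mm of the pointer by the side-camera overlay, and the lever pinched shut and held at 26 N; the sign-off returned no verdict, and the top camera was blocked at the end.

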